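Index pin through the bushing ear in a bicycle workshop

TASK

On the bike-shop bench, turn the blue bushing in its aluminium holder until the hole in its ear lies over the hole in the holder. Then take the red-headed pin from the wooden rack and drop it fully home through both holes, its flange down on the ear, and let go. Leave the short black-headed pin in its place in the rack.

Things in the scene. Friction and masses are not known exactly. Their poses are not given: they have to be found in the camera images.
- block_hole (a point): Hole, 29 mm wide, down through the fixed aluminium holder block (160 x 110 x 60 mm high). Point: centre of its mouth in the block's top, 60 mm above the bench. x: level, away from the blue bushing's vertical turning axis, which lies 70 mm back along -x; z up. On that axis a dark grip bar stands on the bushing: 42 mm long along the ear, 22 mm thick, 76 to 116 mm above the bench.
- ear_hole (a point): Hole, 33 mm wide, in the ear (58 mm wide, 12 mm thick) of the blue bushing that turns on the block. Point: its centre in the ear's top, 74 mm above the bench; turns with the bushing. x: level, outward from the axis 70 mm back; z up. Starts 0.5 to 1.3 rad counter-clockwise from above of the block's hole; light friction (0.06 N m), stays where left, cannot lift out; boss 72 mm wide, top at 76 mm.
- red_pin: Loose steel pin, about 0.2 kg, upright in a hole of a fixed wooden rack (200 x 70 x 70 mm high, two holes 25 mm wide, 110 mm apart along it). Origin: tip; z up the pin. Shaft 18 mm thick, 60 mm long, tip tapered over 8 mm; flange 52 mm wide at 60 to 66 mm, resting on the rack; round red knob 28 mm wide at 66 to 106 mm. Fully home, the flange lies on the ear, tip 14 mm above the bench.
- black_pin: Bystander: loose pin of the same kind with a black knob and a shaft only 30 mm long, standing in the other hole of the rack. Origin: centre of its tip, z up; flange at 30 to 36 mm, knob at 36 to 76 mm above it.
Things that resemble listed ones, but are neither listed nor needed, are in the scene too. Leave any green or turquoise look-alike of the red_pin alone.

How it is judged:
On the way:
1. the ear's hole is turned over the block's hole (within 15 mm) with the red pin not yet in (horizontal distance between ear_hole and block_hole below 0.015 m and (z of red_pin in the frame of block_hole above 0.005 m or horizontal distance between red_pin and block_hole above 0.04 m)), for 0.2 s.
At the end, for the whole second after the job is handed in: The ear's hole lies over the block's hole (within 15 mm), the red pin stands through both within 12 mm of the block hole's centre, its tip at least 36 mm down in the block, within 10 degrees of upright and at rest, and the black pin is within 20 mm of where it started (horizontal distance between ear_hole and block_hole below 0.015 m and horizontal distance between red_pin and block_hole below 0.012 m and z of red_pin in the frame of block_hole below -0.036 m and angle between red_pin's own z axis and vertical below 0.17 rad and linear speed of red_pin below 0.02 m/s and distance of black_pin from where it was at the start of the episode below 0.02 m); the robot touches nothing.
It fails at once if the black pin is pulled out of the rack (distance of black_pin from where it was at the start of the episode above 0.03 m).
It also fails if it takes over 51 s, if anything falls off the work surface, if the arm or the gripper's body presses on something with over 40 N, if the wrist force passes 120 N, or if a joint passes its speed limit or range.

ROBOT

A 7-joint arm with a two-finger parallel gripper is mounted at the origin on the work surface. World frame = base frame: x ahead of the robot, y to its left, z up, the work surface at z = 0. Lengths are in m, angles in rad, forces in N, time in s.
With the tool pointing down it reaches from about 0.4 to 0.85 m from the base axis. Payload 10.4 kg.
Tool frame: the origin (TCP) lies midway between the tips of the shut fingers; the grasp point (between the pads) lies 19 mm behind it; z points along the fingers, x is the direction in which the jaws open and shut, and the axes are right-handed (so a half turn about z gives the same grasp; the last joint's range is limited). The gripper opens to 85 mm and grips with 20 to 120 N. Pads are 22 mm wide; open, the fingers measure 114 mm over their backs; the gripper's body (76 mm by 85 mm) begins 54 mm behind the grasp point. The pads swing forward as they close: fully open they stand 13 mm farther back than shut.
Start: joints at [-1.284, 0.332, -0.065, 1.46, 0.022, 1.35, -0.088], TCP at [0.191, 0.595, 0.231] pointing down, gripper open.
Joint ranges: [-2.6, 2.6], [-0.5, 2.12], [-1.47, 1.34], [0.16, 2.42], [-1.27, 4.41], [0.06, 2.06], [-2.6, 2.6]. Speed limits (rad/s): [2.22, 2.22, 2.79, 2.79, 3.14, 3.14, 3.14].

INTERFACE

Orientations are given as a unit quaternion [x, y, z, w].
In Python, from workcell import monitor, eyes, ticket, models gives the robot as it stands.
- The arm moves only by the tool servo_tool, never from a script. Its argument "motion" is a list of rows, each a list of 7 numbers: the opening, from 0 (shut) to 1 (fully open), then the shift along the tool's x, y, z in m, then the turn, a rotation vector about the tool's x, y, z in degrees. In form: [[fingers, tx, ty, tz, rx, ry, rz], ...]. A call has 1 to 20 rows; each row is the pose to reach, as a shift and turn from the pose commanded when the call began, along the tool's axes at that moment; what a row does not reach only later rows make up. A row lasts 1/8 s, in which the tool goes at most 62.5 mm and 10.7 degrees, less where a joint would pass 70% of its speed; a pose out of reach is approached as far as the arm can. A call with a gripper value outside its range is refused whole. The fingers move at their own pace and stop on an object; "grip_force" is the grip in N (left out, the last holds). Time passes only in rows, so rows that repeat a pose let the fingers close. It gives the time, the measured TCP pose, the force and the opening at its end, in the units of the state.
- monitor.get_obs(): the state, without advancing time (a new reading comes with each control period).
- eyes.camera(name): name is "scene" or "top" or "wrist"; returns (picture, depth): 384x512x3 uint8, blue, green, red; 384x512 float32, m along the optical axis (not along the pixel's ray), 0 where there is no reading.
- eyes.camera_info(name): a dict with "intrinsics" (3x3 intrinsics, pixels), "k1" (the pictures are not rectified: a ray, as slopes to the right and down, at radius r is drawn at 1 + k1 r^2 times it, then the intrinsics apply), "extrinsics" (4x4, takes a point from world to camera coordinates); the wrist camera has in their place "tool_from_camera" (4x4, takes a point from camera to tool coordinates, whose origin is the TCP and whose axes are the tool frame's). Camera axes: x right, y down, z forward; pixel columns grow to the right and rows downward; lengths in m; the calibration is good to about 2 mm. A picture is of the moment at which its call begins: read the wrist's pose just before it. camera_info takes no time and is no camera call.
- ticket.hand_in(): hands the job in, once; it reports no verdict.
Trained networks look in the newest picture that a camera, given by its name, has taken for a name from the list of things; names that differ only in an ending like _2 or _b are one class to them, and where a whole thing is asked for, a point or a joint stands for the part that bears it (a point fixed in the world has none). Each returns a list of dicts, best first, with "confidence" (0 to 1); they miss things now and then, are a little off and sometimes report something else, mostly with a low value. They report only what shows in the picture. A call takes as long as a camera call. They do not tell look-alikes from the thing itself.
- models.boxes_of(camera, thing): "point" ([x, y, z] in m, in the coordinates of the camera as it stood for that picture, good to about 4 mm: the middle of the surface that is visible of it).
The state is a dict: "clock": time; "joint_pos": joint angles; "joint_velocities": joint speeds; "tau": joint torques, N m; "position": TCP position; "ee_rot": TCP orientation; "ft_force": force on the tool from outside, world axes, zero at the start; "torque": the same for the moment, N m; "grip_width": opening from 0.0 (shut) to 1.0 (fully open).
Only numpy, scipy, OpenCV 4.12 (cv2) and the standard library are available. Lean on these libraries where they do the work, as an engineer would, in place of code of your own. Each camera call takes 0.05 s, during which the arm holds its last target. There are 200 camera calls.

## Working session

There is one attempt and no reset: what is moved stays moved. The work goes in short steps, Python scripts to look and compute and a tool call to move; the robot and the scene stay as the last step left them, time stands still between calls to the robot, and variables do not carry over. Pictures are saved under pics/ and viewed, about 8 in all and at most 12, crops included, and the job is handed in when it is done.

Besides the shell and the picture viewer there is one more tool, called after ">>>" as name(argument=value, ...) on one line, values as JSON. servo_tool: Moves the arm, as the interface text tells. Its arguments: {"type":"object","properties":{"motion":{"type":"array"},"grip_force":{"type":"number"}},"required":["motion"]}

```bash
ls; mkdir -p pics; cat > h.py <<'E'
import numpy as np, cv2
from workcell import monitor, eyes, ticket, models
from scipy.spatial.transform import Rotation as R
def T_tool(o):
    T=np.eye(4);T[:3,:3]=R.from_quat(o["ee_rot"]).as_matrix();T[:3,3]=o["position"];return T
def cam2world(name,o=None):
    i=eyes.camera_info(name)
    if "extrinsics" in i: return np.linalg.inv(np.array(i["extrinsics"]))
    return T_tool(o)@np.array(i["tool_from_camera"])
def shot(name):
    o=monitor.get_obs(); p,d=eyes.camera(name); return p,d,cam2world(name,o),eyes.camera_info(name)
def rays(uv,i):
    K=np.array(i["intrinsics"],float); return cv2.undistortPoints(np.array(uv,float).reshape(-1,1,2),K,np.array([i["k1"],0,0,0,0.])).reshape(-1,2)
def cloud(d,C,i):
    h,w=d.shape; u,v=np.meshgrid(np.arange(w),np.arange(h)); r=rays(np.stack([u,v],-1).reshape(-1,2),i)
    z=d.reshape(-1,1); P=np.hstack([r*z,z])@C[:3,:3].T+C[:3,3]; P[d.ravel()==0]=np.nan; return P.reshape(h,w,3)
def atz(uv,z,C,i):
    r=rays(uv,i); D=np.hstack([r,np.ones((len(r),1))])@C[:3,:3].T; return C[:3,3]+D*((z-C[2,3])/D[:,2:])
def proj(P,C,i):
    W=np.linalg.inv(C);return cv2.projectPoints(np.array(P,float).reshape(-1,3),cv2.Rodrigues(W[:3,:3])[0],W[:3,3],np.array(i["intrinsics"],float),np.array([i["k1"],0,0,0,0.]))[0].reshape(-1,2)
E
python3 - <<'E'
from h import *
o=monitor.get_obs();print(o["clock"],o["position"],o["ee_rot"])
ims=[]
for n in ("top","scene"):
    p,d,C,i=shot(n);cv2.imwrite(f"pics/{n}1.png",p);np.savez(f"{n}1.npz",p=p,d=d,C=C);print(n,C[:3,3].round(3))
    for t in ("block_hole","ear_hole","red_pin","black_pin"):
        for b in models.boxes_of(n,t)[:4]: print(t,round(b["confidence"],2),(C@np.append(b["point"],1))[:3].round(3))
E
```

```text
pics
0.0 [0.1904086  0.59490928 0.23051326] [ 8.07714800e-01  5.89573005e-01 -5.42256295e-04  4.23465978e-04]
top [ 0.477 -0.08   0.929]
block_hole 0.7 [0.502 0.133 0.058]
ear_hole 0.58 [0.481 0.149 0.073]
red_pin 0.95 [ 0.685 -0.27   0.068]
red_pin 0.89 [ 0.68  -0.188  0.067]
red_pin 0.86 [ 0.574 -0.267  0.077]
red_pin 0.81 [ 0.578 -0.371  0.061]
black_pin 0.77 [ 0.467 -0.234  0.077]
scene [1.035 0.319 0.753]
block_hole 0.63 [0.522 0.147 0.064]
ear_hole 0.85 [0.49  0.151 0.074]
ear_hole 0.17 [0.522 0.148 0.062]
red_pin 0.83 [ 0.58  -0.259  0.082]
red_pin 0.69 [ 0.584 -0.373  0.065]
red_pin 0.61 [ 0.695 -0.268  0.063]
red_pin 0.58 [ 0.692 -0.18   0.068]
black_pin 0.63 [ 0.473 -0.23   0.083]
```

```bash
nl=1; ls pics
```

```text
scene1.png
top1.png
```

View pics/top1.png

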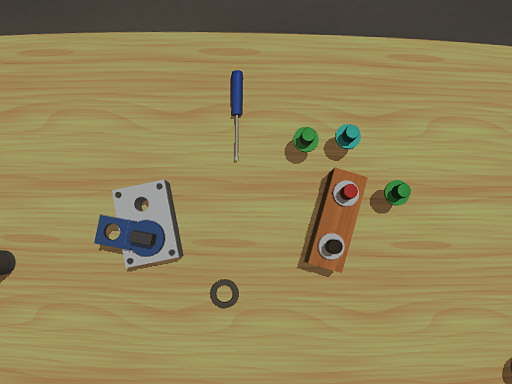

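View pics/scene1.png

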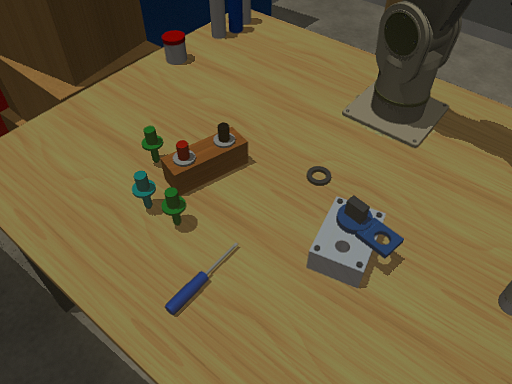

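Top view: the red knob is at (348,191) and the black knob at (333,246), both in the wooden rack. The holder's hole is at (142,204), the ear hole at (112,231) and the grip bar at (143,239). Red-pin candidates are the two green ones at (306,138) and (397,192), the turquoise one at (348,136), and the red one at (348,191). Only the last has a red head and stands in the rack. Next I measure by colour and depth, and enlarge a crop to confirm.

```bash
python3 - <<'E'
from h import *
out=[]
for n in ("top","scene"):
    f=np.load(n+"1.npz");p,d,C=f["p"],f["d"],f["C"];i=eyes.camera_info(n);P=cloud(d,C,i)
    b,g,r=[p[...,k].astype(int) for k in range(3)]
    def box(x,y,rad): return (np.hypot(P[...,0]-x,P[...,1]-y)<rad)
    def rep(name,m):
        q=P[m]; 
        if len(q)<5: print(n,name,len(q));return
        c,s,a=cv2.minAreaRect(q[:,:2].astype(np.float32)); cc,rr=cv2.minEnclosingCircle(q[:,:2].astype(np.float32))
        w=cv2.boxPoints(((c),s,a));e=w[1]-w[0];e2=w[2]-w[1];e=e if np.hypot(*e)>np.hypot(*e2) else e2
        print(n,name,len(q),"mean",q.mean(0).round(4),"rect",np.round(c,4),np.round(s,4),"longdir",round(np.degrees(np.arctan2(e[1],e[0])),1),"circ",np.round(cc,4),round(rr,4))
    z=P[...,2]
    rep("redtop",box(.578,-.264,.045)&(z>.109)); rep("redflange",box(.578,-.264,.045)&(abs(z-.076)<.003))
    rep("blacktop",box(.47,-.232,.045)&(z>.109)); rep("bar",box(.48,.12,.09)&(z>.110))
    rep("blue",box(.48,.13,.1)&(b>r+30)&(abs(z-.075)<.004)); rep("blocktop",box(.5,.12,.14)&(abs(z-.06)<.004))
    rep("rack",box(.52,-.25,.14)&(abs(z-.07)<.003))
    if n=="top": print("hole px->",atz([[142,204]],.06,C,i).round(4),"ear",atz([[112,231]],.074,C,i).round(4))
    else: print("hole px->",atz([[343,246]],.06,C,i).round(4),"ear",atz([[383,239]],.074,C,i).round(4))
t=cv2.imread("pics/top1.png");a=cv2.resize(t[165:285,85:195],None,fx=3.5,fy=3.5,interpolation=2);c=cv2.resize(t[165:285,295:405],None,fx=3.5,fy=3.5,interpolation=2)
cv2.imwrite("pics/crop1.png",np.hstack([a,c]))
E
```

```text
top redtop 170 mean [ 0.5725 -0.2668  0.1151] rect [ 0.5724 -0.2669] [0.0265 0.0263] longdir 28.2 circ [ 0.5729 -0.2675] 0.0141
top redflange 294 mean [ 0.5707 -0.2633  0.0754] rect [ 0.5837 -0.2639] [0.0737 0.0604] longdir 40.2 circ [ 0.578  -0.2575] 0.042
top blacktop 161 mean [ 0.4673 -0.2371  0.1153] rect [ 0.4674 -0.2376] [0.0249 0.0266] longdir -66.1 circ [ 0.4675 -0.2376] 0.0141
top bar 273 mean [0.4781 0.1276 0.1154] rect [0.4782 0.128 ] [0.0439 0.0223] longdir 81.8 circ [0.4774 0.1277] 0.0239
top blue 1302 mean [0.4835 0.1608 0.0747] rect [0.482  0.1608] [0.1351 0.0703] longdir 81.8 circ [0.4838 0.1618] 0.069
top blocktop 2664 mean [0.5168 0.1305 0.0597] rect [0.5035 0.1483] [0.16   0.1376] longdir 13.0 circ [0.5071 0.1351] 0.0957
top rack 2303 mean [ 0.5205 -0.255   0.0696] rect [ 0.5101 -0.2917] [0.1509 0.2004] longdir -15.2 circ [ 0.5143 -0.2801] 0.1177
hole px-> [[0.545  0.1414 0.06  ]] ear [[0.489  0.1962 0.074 ]]
scene redtop 109 mean [ 0.5761 -0.2655  0.1153] rect [ 0.5744 -0.2671] [0.0277 0.027 ] longdir 61.4 circ [ 0.5754 -0.2674] 0.0149
scene redflange 184 mean [ 0.5795 -0.2622  0.0761] rect [ 0.5816 -0.2671] [0.0526 0.0632] longdir -35.4 circ [ 0.5831 -0.2682] 0.0398
scene blacktop 97 mean [ 0.4704 -0.2354  0.1151] rect [ 0.4692 -0.2366] [0.0265 0.0264] longdir 44.4 circ [ 0.4682 -0.2367] 0.015
scene bar 215 mean [0.4816 0.1285 0.1153] rect [0.4805 0.1278] [0.0425 0.025 ] longdir 83.4 circ [0.4801 0.1279] 0.0228
scene blue 994 mean [0.491  0.1692 0.0747] rect [0.4833 0.16  ] [0.1368 0.0692] longdir 84.6 circ [0.4859 0.1609] 0.0701
scene blocktop 2111 mean [0.5349 0.1358 0.06  ] rect [0.5046 0.1548] [0.1638 0.1527] longdir 12.8 circ [0.5085 0.1348] 0.097
scene rack 1188 mean [ 0.5309 -0.2533  0.0701] rect [ 0.513  -0.2895] [0.1505 0.2066] longdir -16.0 circ [ 0.5159 -0.28  ] 0.1182
hole px-> [[0.5467 0.1442 0.06  ]] ear [[0.4929 0.2002 0.074 ]]
```

View pics/crop1.png

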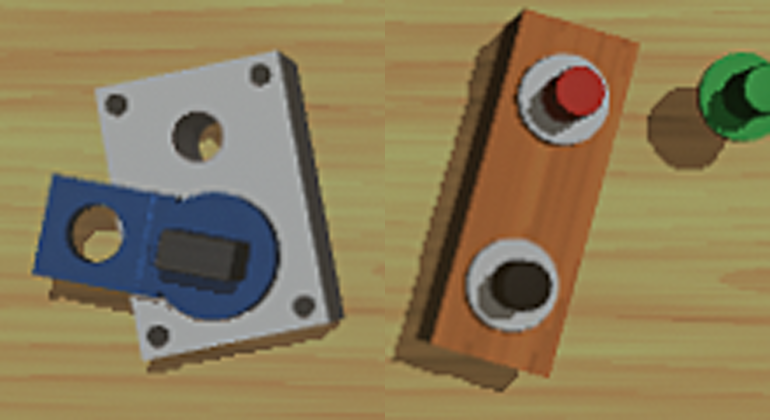

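The crop confirms it: the red knob stands in the rack's far hole. The ear points at about 82.5° and the block hole at about 13° from the turning axis (0.479, 0.128), so the ear needs about 69.5° clockwise. Measured distance from axis to hole is 0.069 m, against the given 0.070 m. I move above the bar with the jaws across it.

>>> servo_tool(motion=[[1,-0.357,0.418,0.03,0,0,79.8],[1,-0.357,0.418,0.03,0,0,79.8],[1,-0.357,0.418,0.03,0,0,79.8],[1,-0.357,0.418,0.03,0,0,79.8],[1,-0.357,0.418,0.03,0,0,79.8],[1,-0.357,0.418,0.03,0,0,79.8],[1,-0.357,0.418,0.03,0,0,79.8],[1,-0.357,0.418,0.03,0,0,79.8],[1,-0.357,0.418,0.03,0,0,79.8],[1,-0.357,0.418,0.03,0,0,79.8],[1,-0.357,0.418,0.03,0,0,79.8],[1,-0.357,0.418,0.03,0,0,79.8],[1,-0.357,0.418,0.03,0,0,79.8],[1,-0.357,0.418,0.03,0,0,79.8],[1,-0.357,0.418,0.03,0,0,79.8],[1,-0.357,0.418,0.03,0,0,79.8]])

```text
clock: 2.5
position: [0.4798, 0.1279, 0.2013]
ee_rot: [0.998, -0.066, -0.0, -0.0]
ft_force: [-0.4, 1.1, 0.6]
grip_width: 1.001
```

```bash
python3 - <<'E'
from h import *
o=monitor.get_obs();x=R.from_quat(o["ee_rot"]).as_matrix()
print(o["clock"],o["position"].round(4),np.degrees(np.arctan2(x[1,0],x[0,0])),x[:,2].round(3),np.round(o["joint_pos"],2))
p,d,C,i=shot("wrist");cv2.imwrite("pics/w1.png",p);P=cloud(d,C,i);z=P[...,2]
q=P[(z>.11)&(z<.125)&(np.hypot(P[...,0]-.479,P[...,1]-.128)<.05)]
c=cv2.minAreaRect(q[:,:2].astype(np.float32));print(len(q),c)
def hole(P,x,y,zt,m):
    # mean of holes: pixels in the annulus lower than zt
    return
K=np.hypot(P[...,0]-.545,P[...,1]-.142)<.05
print("block pts near hole",K.sum())
E
```

```text
2.5 [0.4798 0.1279 0.2013] -7.5460170072061725 [-0.  0. -1.] [-0.77  0.06  0.44  1.86 -0.03  1.23 -0.46]
1191 ((0.4767010807991028, 0.12928052246570587), (0.041759833693504333, 0.02199924923479557), 80.69788360595703)
block pts near hole 21472
```

>>> servo_tool(motion=[[1,-0.0015,0,0.06,0,0,-0.8],[1,-0.0015,0,0.1,0,0,-0.8],[1,-0.0015,0,0.115,0,0,-0.8],[1,-0.0015,0,0.115,0,0,-0.8],[0,-0.0015,0,0.115,0,0,-0.8],[0,-0.0015,0,0.115,0,0,-0.8],[0,-0.0015,0,0.115,0,0,-0.8],[0,-0.0015,0,0.115,0,0,-0.8],[0,-0.0015,0,0.115,0,0,-0.8],[0,-0.0015,0,0.115,0,0,-0.8],[0,-0.0015,0,0.115,0,0,-0.8],[0,-0.0015,0,0.115,0,0,-0.8]], grip_force=30)

```text
clock: 4.05
position: [0.4784, 0.1282, 0.0869]
ee_rot: [0.998, -0.059, 0.0, -0.0]
ft_force: [-2.6, 0.4, 6.5]
grip_width: 0.252
```

>>> servo_tool(motion=[[0,0,0,0,0,0,9],[0,0,0,0,0,0,18],[0,0,0,0,0,0,27],[0,0,0,0,0,0,36],[0,0,0,0,0,0,45],[0,0,0,0,0,0,54],[0,0,0,0,0,0,63],[0,0,0,0,0,0,70],[0,0,0,0,0,0,70],[0,0,0,0,0,0,70]])

```text
clock: 5.3
position: [0.479, 0.1277, 0.0869]
ee_rot: [0.785, -0.62, 0.001, -0.0]
ft_force: [1.1, -3.2, 5.2]
grip_width: 0.251
```

```bash
cat > chk.py <<'E'
from h import *
o=monitor.get_obs();x=R.from_quat(o["ee_rot"]).as_matrix()
print(o["clock"],o["position"].round(4),"yaw",np.degrees(np.arctan2(x[1,0],x[0,0])).round(2),np.round(o["joint_pos"],2),np.round(o["ft_force"],1))
E
python3 - <<'E'
from chk import *
p,d,C,i=shot("scene");cv2.imwrite("pics/s2.png",cv2.resize(p[180:300,290:420],None,fx=5,fy=5,interpolation=2))
p,d,C,i=shot("top");cv2.imwrite("pics/t2.png",cv2.resize(p[160:280,80:210],None,fx=5,fy=5,interpolation=2))
E
```

```text
5.3 [0.479  0.1277 0.0869] yaw -76.59 [-0.88  0.2   0.58  1.99 -0.13  0.99 -1.57] [ 1.1 -3.2  5.2]
```

View pics/s2.png

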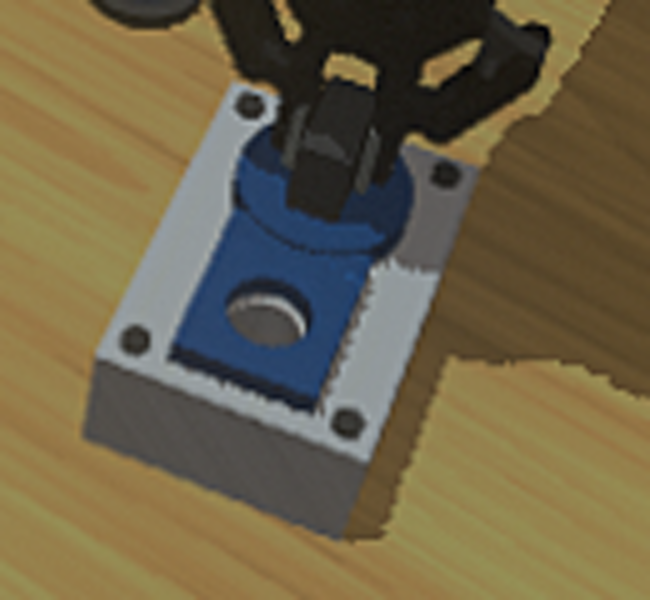

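The crop shows the ear lying parallel to the block's sides, with the light block hole showing through the ear hole (crop pixel about (268,318)). I release, lift and measure from the wrist camera.

>>> servo_tool(motion=[[1,0,0,0,0,0,0],[1,0,0,0,0,0,0],[1,0,0,0,0,0,0],[1,0,0,0,0,0,0],[1,0,0,0,0,0,0],[1,0,0,-0.05,0,0,0],[1,0,0,-0.1,0,0,0],[1,0,0,-0.15,0,0,0],[1,0,0,-0.15,0,0,0],[1,0,0,-0.15,0,0,0]])

```text
clock: 6.65
position: [0.478, 0.128, 0.2357]
ee_rot: [0.784, -0.621, -0.0, 0.0]
ft_force: [-0.4, 0.5, -0.8]
grip_width: 1.003
```

```bash
python3 - <<'E'
from chk import *
for n in ("wrist","top"):
    p,d,C,i=shot(n);cv2.imwrite(f"pics/{n}3.png",p);P=cloud(d,C,i);z=P[...,2]
    q=P[(z>.11)&(z<.122)&(np.hypot(P[...,0]-.479,P[...,1]-.128)<.05)]
    if len(q): print(n,"bar",cv2.minAreaRect(q[:,:2].astype(np.float32)))
    # ear hole: rim plane z=.074; hole = enclosed low pixels inside the ear region; use rays to z=.074 plane
    h,w=z.shape;u,v=np.meshgrid(np.arange(w),np.arange(h));E=atz(np.stack([u,v],-1).reshape(-1,2),.074,C,i).reshape(h,w,3)
    m=(np.hypot(E[...,0]-.546,E[...,1]-.143)<.024)&((z<.069)|np.isnan(z))
    c=E[m];
    if len(c):
        k=cv2.findContours(m.astype(np.uint8),0,1)[0];k=max(k,key=cv2.contourArea).reshape(-1,2)
        pts=E[k[:,1],k[:,0],:2].astype(np.float32);print(n,"hole",len(c),c.mean(0).round(4),"ellipse",cv2.fitEllipse(pts))
E
```

```text
6.65 [0.478  0.128  0.2357] yaw -76.74 [-0.93  0.02  0.59  1.82 -0.01  1.31 -1.67] [-0.4  0.5 -0.8]
wrist bar ((0.47692781686782837, 0.12933793663978577), (0.042777709662914276, 0.021993711590766907), 13.155243873596191)
wrist hole 771 [0.5457 0.1448 0.074 ] ellipse ((0.5454939603805542, 0.14488333463668823), (0.030988046899437904, 0.031506024301052094), 15.226766586303711)
top bar ((0.4728439152240753, 0.12606149911880493), (0.032361820340156555, 0.0226135216653347), 9.368736267089844)
top hole 209 [0.5448 0.1428 0.074 ] ellipse ((0.5448259711265564, 0.14278261363506317), (0.030714482069015503, 0.031275466084480286), 1.4577102661132812)
```

View pics/wrist3.png

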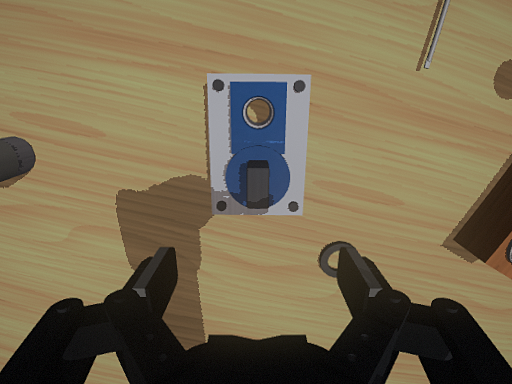

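The wrist view shows the ear hole and block hole concentric at (259,112). The measured hole centre is about (0.5455, 0.1440). Next I go above the red pin.

>>> servo_tool(motion=[[0.8,0.06,0,0,0,0,0],[0.8,0.12,0,0,0,0,0],[0.8,0.18,0,0,0,0,0],[0.8,0.24,0,0,0,0,0],[0.8,0.3,0,0,0,0,0],[0.8,0.36,0,0,0,0,0],[0.8,0.406,-0.0025,0,0,0,0],[0.8,0.406,-0.0025,0,0,0,0],[0.8,0.406,-0.0025,0,0,0,0],[0.8,0.406,-0.0025,0,0,0,0],[0.8,0.406,-0.0025,0,0,0,0]])

```text
clock: 8.12
position: [0.5741, -0.2652, 0.2364]
ee_rot: [0.785, -0.62, -0.0, -0.0]
ft_force: [-0.3, -0.9, -0.9]
grip_width: 0.802
```

```bash
python3 - <<'E'
from chk import *
p,d,C,i=shot("wrist");cv2.imwrite(f"pics/w4.png",p);P=cloud(d,C,i);z=P[...,2]
q=P[(z>.112)&(z<.12)&(np.hypot(P[...,0]-.574,P[...,1]+.267)<.03)]
print(len(q),q.mean(0),cv2.minEnclosingCircle(q[:,:2].astype(np.float32)))
E
```

```text
8.125 [ 0.5741 -0.2652  0.2364] yaw -76.64 [-0.27  0.44  0.87  1.47 -0.34  1.38 -0.73] [-0.3 -0.9 -0.9]
605 [ 0.57345153 -0.26684331  0.11635897] ((0.5728357434272766, -0.2669260799884796), 0.013969756662845612)
```

View pics/w4.png

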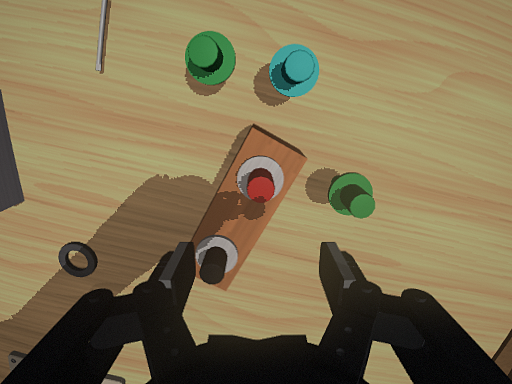

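>>> servo_tool(motion=[[0.7,0.0015,0.0013,0.05,0,0,0],[0.7,0.0015,0.0013,0.1,0,0,0],[0.7,0.0015,0.0013,0.135,0,0,0],[0.7,0.0015,0.0013,0.15,0,0,0],[0.7,0.0015,0.0013,0.15,0,0,0],[0,0.0015,0.0013,0.15,0,0,0],[0,0.0015,0.0013,0.15,0,0,0],[0,0.0015,0.0013,0.15,0,0,0],[0,0.0015,0.0013,0.15,0,0,0],[0,0.0015,0.0013,0.15,0,0,0],[0,0.0015,0.0013,0.15,0,0,0],[0,0.0015,0.0013,0.15,0,0,0]], grip_force=50)

```text
clock: 9.68
position: [0.5737, -0.2688, 0.0879]
ee_rot: [0.784, -0.621, 0.001, -0.001]
ft_force: [-1.4, 0.6, 7.2]
grip_width: 0.315
```

>>> servo_tool(motion=[[0,0,0,-0.02,0,0,0],[0,0,0,-0.04,0,0,0],[0,0,0,-0.07,0,0,0],[0,0,0,-0.1,0,0,0],[0,0,0,-0.13,0,0,0],[0,0,0,-0.13,0,0,0],[0,0,0,-0.13,0,0,0]])

```text
clock: 10.55
position: [0.5726, -0.2681, 0.2159]
ee_rot: [0.784, -0.621, -0.0, -0.0]
ft_force: [0.0, -0.1, -3.2]
grip_width: 0.31
```

```bash
python3 - <<'E'
from chk import *
print(o["grip_width"])
p,d,C,i=shot("scene");cv2.imwrite(f"pics/s5.png",cv2.resize(p[40:240,90:290],None,fx=3,fy=3,interpolation=2))
E
```

```text
10.55 [ 0.5726 -0.2681  0.2159] yaw -76.75 [-0.26  0.46  0.86  1.5  -0.35  1.35 -0.71] [ 0.  -0.1 -3.2]
0.31036635227291337
```

View pics/s5.png

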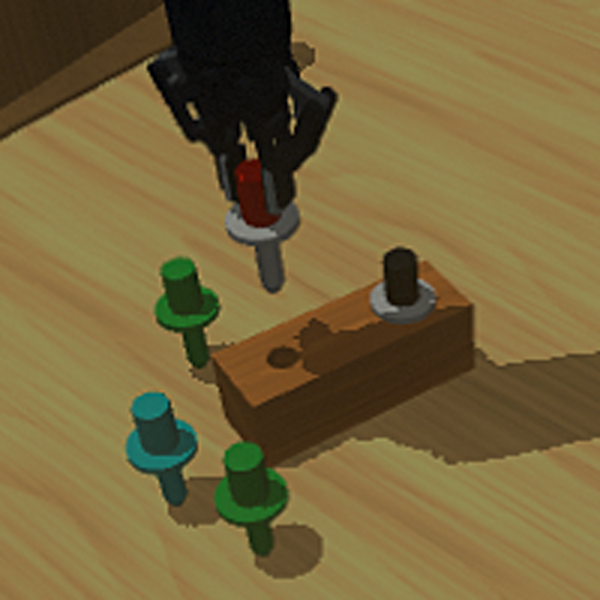

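The pin is held with its shaft pointing down and clear of the rack; the black pin is undisturbed. I check the tip position (crop (272,288), full picture (180.7,136)) for tilt before moving.

```bash
python3 - <<'E'
from h import *
o=monitor.get_obs()
p,d,C,i=shot("scene");P=cloud(d,C,i)
print("tip",atz([[180.7,135.5]],.140,C,i).round(4))
near=np.hypot(P[...,0]-.5726,P[...,1]+.268)<.045
for lo,hi in((.142,.155),(.155,.17),(.175,.19),(.199,.205)):
    q=P[near&(P[...,2]>lo)&(P[...,2]<hi)];print(lo,len(q),q.mean(0).round(4))
q=P[near&(P[...,2]>.1)];print("lowest",q[:,2].min().round(4))
print("expected upright tip px",proj([[.5726,-.268,.138],[.5726,-.268,.198]],C,i).round(1))
E
```

```text
tip [[ 0.5735 -0.2678  0.14  ]]
0.142 29 [ 0.5771 -0.2621  0.1492]
0.155 47 [ 0.5768 -0.262   0.1624]
0.175 30 [ 0.5768 -0.2621  0.1797]
0.199 167 [ 0.5804 -0.2585  0.2032]
lowest 0.1382
expected upright tip px [[181.1 136. ]
 [177.5 114.1]]
```

>>> servo_tool(motion=[[0,-0.05,-0.008,0,0,0,0],[0,-0.1,-0.017,0,0,0,0],[0,-0.15,-0.025,0,0,0,0],[0,-0.2,-0.033,0,0,0,0],[0,-0.25,-0.042,0,0,0,0],[0,-0.3,-0.05,0,0,0,0],[0,-0.35,-0.058,0,0,0,0],[0,-0.39,-0.065,0,0,0,0],[0,-0.407,-0.068,0,0,0,0],[0,-0.407,-0.068,0,0,0,0],[0,-0.407,-0.068,0,0,0,0],[0,-0.407,-0.068,0,0,0,0]])

```text
clock: 12.15
position: [0.5461, 0.1416, 0.2164]
ee_rot: [0.783, -0.622, 0.0, -0.0]
ft_force: [-1.1, -0.3, -2.5]
grip_width: 0.313
```

```bash
python3 - <<'E'
from chk import *
p,d,C,i=shot("scene");P=cloud(d,C,i);cv2.imwrite(f"pics/s6.png",cv2.resize(p[150:300,270:430],None,fx=4,fy=4,interpolation=2))
x,y,z=o["position"];near=np.hypot(P[...,0]-x,P[...,1]-y)<.045
q=P[near&(P[...,2]>.142)&(P[...,2]<.19)];print("shaft",len(q),q.mean(0).round(4))
v=C[:2,3]-[x,y];v/=np.hypot(*v);print("axis est",q.mean(0)[:2]-v*.0075)
E
```

```text
12.15 [0.5461 0.1416 0.2164] yaw -76.9 [-0.98  0.24  0.76  1.68 -0.17  1.29 -1.53] [-1.1 -0.3 -2.5]
shaft 122 [0.5536 0.1437 0.1617]
axis est [0.54657919 0.14111786]
```

View pics/s6.png

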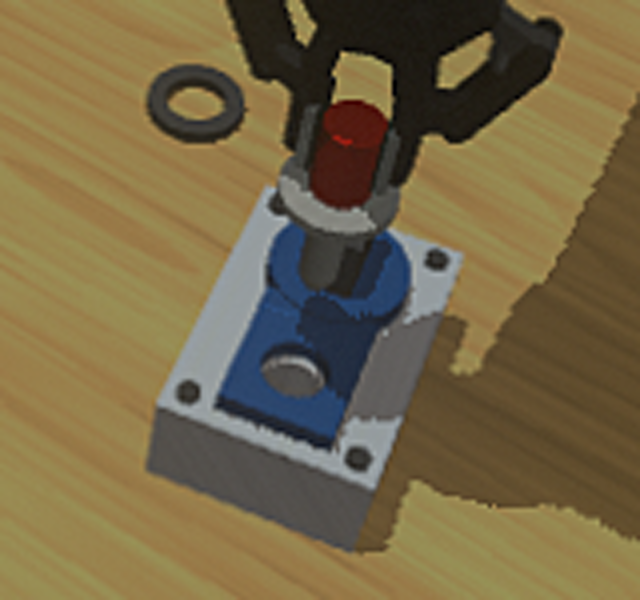

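>>> servo_tool(motion=[[0,-0.002,0,0.025,0,0,0],[0,-0.002,0,0.045,0,0,0],[0,-0.002,0,0.055,0,0,0],[0,-0.002,0,0.065,0,0,0],[0,-0.002,0,0.075,0,0,0],[0,-0.002,0,0.085,0,0,0],[0,-0.002,0,0.085,0,0,0]])

```text
clock: 13.08
position: [0.5449, 0.1452, 0.1305]
ee_rot: [0.784, -0.621, -0.0, 0.001]
ft_force: [-0.6, 0.3, -2.5]
grip_width: 0.316
```

The tip is 7 mm into the block with no contact force. I continue down to just above home.

>>> servo_tool(motion=[[0,0,0,0.01,0,0,0],[0,0,0,0.02,0,0,0],[0,0,0,0.028,0,0,0],[0,0,0,0.034,0,0,0],[0,0,0,0.036,0,0,0],[0,0,0,0.036,0,0,0]])

```text
clock: 13.82
position: [0.5454, 0.1453, 0.0953]
ee_rot: [0.784, -0.621, -0.0, -0.0]
ft_force: [-0.6, -0.3, -3.4]
grip_width: 0.306
```

>>> servo_tool(motion=[[0,0,0,0.002,0,0,0],[0,0,0,0.002,0,0,0],[0.7,0,0,0.002,0,0,0],[0.7,0,0,0.002,0,0,0],[0.7,0,0,0.002,0,0,0],[0.7,0,0,0.002,0,0,0],[0.7,0,0,0.002,0,0,0],[0.7,0,0,-0.03,0,0,0],[0.7,0,0,-0.08,0,0,0],[0.7,0,0,-0.13,0,0,0],[0.7,0,0,-0.13,0,0,0],[0.7,0,0,-0.13,0,0,0]])

```text
clock: 15.32
position: [0.545, 0.1454, 0.2247]
ee_rot: [0.784, -0.621, -0.0, 0.0]
ft_force: [0.2, 0.5, -0.9]
grip_width: 0.699
```

```bash
python3 - <<'E'
from chk import *
p,d,C,i=shot("scene");P=cloud(d,C,i);z=P[...,2]
cv2.imwrite(f"pics/s7.png",p[80:300,120:430].repeat(2,0).repeat(2,1))
for nm,x,y in(("red",.545,.144),("black",.4675,-.237)):
    q=P[(np.hypot(P[...,0]-x,P[...,1]-y)<.025)&(z>.11)]
    f=P[(np.hypot(P[...,0]-x,P[...,1]-y)<.027)&(z>.07)&(z<.085)]
    print(nm,len(q),cv2.minEnclosingCircle(q[:,:2].astype(np.float32)),"top z",np.percentile(q[:,2],[50,95]).round(4),"flange z",np.median(f[:,2]).round(4))
E
```

```text
15.325 [0.545  0.1454 0.2247] yaw -76.74 [-0.99  0.24  0.76  1.67 -0.17  1.3  -1.54] [ 0.2  0.5 -0.9]
red 692 ((0.5550305247306824, 0.14630523324012756), 0.02223171480000019) top z [0.316  0.5244] flange z 0.0796
black 90 ((0.4686009883880615, -0.23745888471603394), 0.01475525088608265) top z [0.1159 0.1179] flange z 0.0762
```

View pics/s7.png

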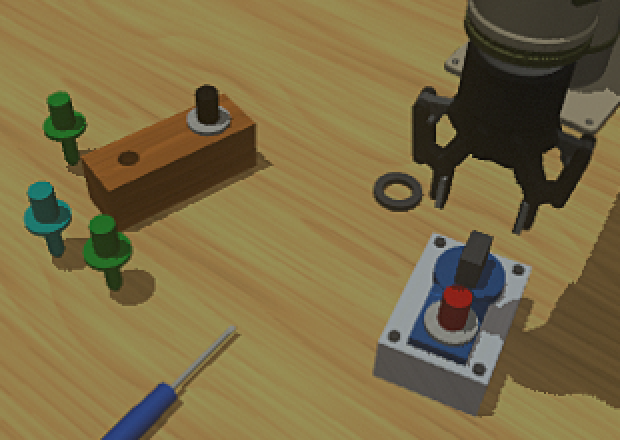

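The picture shows the red pin upright in the ear, red top at (458,293), with its flange down. Flange top measures 0.0796 m, against 0.080 m for fully home. The black pin is in its rack hole and the gripper is clear.

```bash
python3 -c "
from workcell import ticket;print(ticket.hand_in())"
```

```text
the job is handed in; nothing more can be done
None
```

The job is handed in: the red pin stands through the ear and the block hole with its flange down on the ear. It took about 15.3 s of the 51 s allowed.

- **Bushing:** I gripped the bar and turned the ear 70° clockwise. Wrist and scene views then showed the ear hole and block hole lined up, and the pin went in without contact force.
- **Red pin:** After release the flange top measured 79.6 mm, against 80 mm for fully home, and the pin looked upright. The gripper was clear and the wrist force close to zero.
- **Black pin:** It is still in its rack hole; the scene camera put it within about 1 mm of where it started.

**Weak checks:**
- The final check of the red knob's top centre failed because points from the gripper above got into it. I relied on the flange height and the last picture instead.
- Camera estimates of the hole's centre differed by 2–3 mm, within the 5.5 mm of play between pin and hole.

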